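# Lift the parts carrier off the lab folder

### The arm

A 6-joint arm with a two-finger parallel gripper is mounted at the origin on the work surface. World frame = base frame: x ahead of the robot, y to its left, z up, the work surface at z = 0. Lengths are in mm, angles in rad, forces in N, time in s.
With the tool pointing down it reaches from about 350 to 875 mm from the base axis. Payload 4.2 kg.
Tool frame: the origin (TCP) lies between the finger pads; the fingertips stand 11 mm ahead of it and the grasp point (between the pads) lies 8 mm behind it; z points along the fingers, y is the direction in which the jaws open and shut (so a half turn about z gives the same grasp; the last joint's range is limited). The gripper opens to 85 mm and grips with 20 to 120 N. Pads are 22 mm wide; open, the fingers measure 114 mm over their backs; the gripper's body (76 mm by 85 mm) begins 54 mm behind the grasp point. The pads swing forward as they close: fully open they stand 13 mm farther back than shut.
Start: joints at [-0.893, 0.385, 0.008, 0, -1.194, -0.259], TCP at [254.178, -570.958, 242.312] pointing down, gripper open.
Joint ranges: [-3.14, 3.14], [-1.21, 2.06], [-1.07, 1.41], [-3.16, 2.05], [-2.99, -0.16], [-3.1, 3.1]. Speed limits (rad/s): [2.79, 2.79, 3.14, 3.14, 3.14, 3.14].

### API

Orientations are given as a unit quaternion [x, y, z, w].
In Python, from bench import * gives the robot as it stands. The module is installed in compiled form; this text tells all that it offers.
- The arm moves only by the tool drive_tool, never from a script. Its argument "increments" is a list of rows, each a list of 3 entries, a list of its own where there are three numbers: the gripper command: -1 is shut, 1 is fully open, values between are in proportion, then the shift along the tool's x, y, z scaled (see below), then the turn about the tool's z scaled (see below). In form: [[hand, [tx, ty, tz], turn], ...]. A call has 1 to 20 rows; each row shifts and turns the commanded pose from where the row before left it, along the tool's axes as they then stand; what a row does not reach is not made up. The controller multiplies each number of a shift by 0.3 m and each number of a turn by 2 rad. A row lasts 1/8 s, in which the tool goes at most 62.5 mm and 10.7 degrees, less where a joint would pass 70% of its speed; a pose out of reach is approached as far as the arm can. A call with a number of a shift or a turn outside -1 to 1 is refused whole. A call with a gripper value outside its range is refused whole. The fingers move at their own pace and stop on an object; the grip force is fixed at half the most. Time passes only in rows, so rows that do not move let the fingers close. It gives the time, the measured TCP pose, the force and the opening at its end, in the units of the state.
- read_state(): the state, without advancing time (a new reading comes with each control period).
- get_image(name): name is "scene" or "top" or "wrist"; returns the picture (480x640x3 uint8, red, green, blue); there is no depth.
- calibration(name): a dict with "fovy" (degrees; the focal length in pixels is half the picture's height over the tangent of half this angle, whatever the lens; pixels are square), "cx", "cy" (the principal point, pixels), "R" (3x3) and "t" (3): a world point X has camera coordinates R X + t. Camera axes: x right, y down, z forward; pixel columns grow to the right and rows downward; lengths in mm; the calibration is good to about 2 mm. A picture is of the moment at which its call begins: read the wrist's pose just before it. calibration takes no time and is no camera call; for the wrist camera it gives the pose at the moment of the call.
- job_done(): hands the job in, once; it reports no verdict.
The state is a dict: "clock": time; "joints": joint angles; "joint_vel": joint speeds; "joint_efforts": joint torques, N m; "position": TCP position; "ee_rot": TCP orientation; "contact_force": force on the tool from outside, world axes, zero at the start; "wrist_torque": the same for the moment, N m; "gripper_width": finger opening in mm.
Only numpy, scipy, OpenCV 4.12 (cv2) and the standard library are available. Lean on these libraries where they do the work, as an engineer would, in place of code of your own. Each camera call takes 0.05 s, during which the arm holds its last target.

### The job

One of the two parts carriers, blue or red, has been put down on top of the green lab folder. Take that carrier by its grip bar, lift it about 10 cm clear of the folder and hold it there, level and still above the folder, so that the folder can be pulled out from under it; finish while you are still holding it. The parts standing in it must not tip over, and the folder, the carrier on the plywood board and the other things on the bench stay where they are.

Things in the scene. Friction and masses are not known exactly. Their poses are not given: they have to be found in the camera images.
- blue_carrier: blue sheet-steel parts carrier, 0.35 kg empty: open tray 220 (x) x 120 (y) mm, side walls 35 mm high; at the middle of each short end a plate rises to 138 mm and a grip bar joins the two plates. Origin: centre of the underside, z up. Stands on the folder or on the board. In it stand, loose, a transformer and a capacitor, about 55 mm either side of the middle; which is at which end varies.
- red_carrier: red sheet-steel parts carrier, 0.35 kg empty: open tray 220 (x) x 120 (y) mm, side walls 35 mm high; at the middle of each short end a plate rises to 138 mm and a grip bar joins the two plates. Origin: centre of the underside, z up. Stands on the folder or on the board. In it stand, loose, a transformer and a contactor, about 55 mm either side of the middle; which is at which end varies.
- blue_carrier_bar (a point): centre of the blue carrier's straight black grip bar, 125 mm above the underside. The bar runs along the carrier's x, 214 mm long, 16 mm wide (y), 20 mm high; grip it from above anywhere along it. The loaded carrier balances 15 to 30 mm from here towards the transformer; gripped far from that point it tends to tip in the fingers.
- red_carrier_bar (a point): centre of the red carrier's straight black grip bar, 125 mm above the underside. The bar runs along the carrier's x, 214 mm long, 16 mm wide (y), 20 mm high; grip it from above anywhere along it. The loaded carrier balances 15 to 30 mm from here towards the transformer; gripped far from that point it tends to tip in the fingers.
- folder: closed green lab folder lying flat on the bench, 310 (x) x 236 (y) mm, 18 mm thick, 0.7 kg, loose. Origin: centre of its underside. One carrier stands on it, roughly in the middle.
- board: plywood base board, 310 (x) x 236 (y) mm, 18 mm thick, fixed to the bench. Origin: centre of its underside. The other carrier is parked on it.
- blue_transformer: open-frame transformer with a yellow winding standing in the blue carrier: 76 x 56 mm, 61 mm high, about 0.42 kg (varies by 15 per cent), by far the heaviest part there. Origin: centre of its underside, under its centre of mass.
- red_transformer: open-frame transformer with a yellow winding standing in the red carrier: 76 x 56 mm, 61 mm high, about 0.42 kg (varies by 15 per cent), by far the heaviest part there. Origin: centre of its underside, under its centre of mass.
- capacitor: upright aluminium capacitor can with a paper label in the blue carrier, 36 mm diameter, 65 mm high, 0.07 kg. Origin: centre of its underside.
- contactor: grey and black contactor in the red carrier, 45 x 60 mm, 58 mm high, 0.09 kg. Origin: centre of its underside.
- multimeter: yellow hand-held multimeter lying at the left side of the bench, 150 x 75 x 30 mm, loose. Origin: centre of its underside.
- socket_block: white block of three mains sockets lying at the right side, 170 x 70 x 42 mm, loose. Origin: centre of its underside.
- screwdriver: screwdriver 190 mm long lying near the multimeter, loose. Origin under its middle.

How it is judged (in metres and radians):
At the end, for the whole second after the job is handed in: Folder's carrier in the fingers only: 60-160 mm above the folder's top, middle within 100 mm of the folder's, tilt under 0.10 rad, under 20 mm/s and 0.15 rad/s. Other carrier on the board, moved under 20 mm; folder too. All four parts in their carriers, upright within 0.25 rad (((height (world z) of blue_carrier between 0.078 and 0.178 m and angle between blue_carrier's own z axis and vertical below 0.1 rad and linear speed of blue_carrier below 0.02 m/s and angular speed of blue_carrier below 0.15 rad/s and horizontal distance between blue_carrier and folder below 0.1 m and contact force between blue_carrier and the fingers above 3 N and contact force between blue_carrier and folder below 0.3 N and contact force between blue_carrier and board below 0.3 N and contact force between blue_carrier and red_carrier below 0.3 N and horizontal distance between red_carrier and board below 0.08 m and distance of red_carrier from where it was at the start of the episode below 0.02 m) or (height (world z) of red_carrier between 0.078 and 0.178 m and angle between red_carrier's own z axis and vertical below 0.1 rad and linear speed of red_carrier below 0.02 m/s and angular speed of red_carrier below 0.15 rad/s and horizontal distance between red_carrier and folder below 0.1 m and contact force between red_carrier and the fingers above 3 N and contact force between red_carrier and folder below 0.3 N and contact force between red_carrier and board below 0.3 N and contact force between red_carrier and blue_carrier below 0.3 N and horizontal distance between blue_carrier and board below 0.08 m and distance of blue_carrier from where it was at the start of the episode below 0.02 m)) and distance of folder from where it was at the start of the episode below 0.02 m and angle between each of blue_transformer, capacitor, red_transformer, contactor's own z axis and vertical below 0.25 rad and z of blue_transformer in the frame of blue_carrier between -0.005 and 0.02 m and horizontal distance between each of blue_transformer, capacitor and blue_carrier below 0.105 m and z of capacitor in the frame of blue_carrier between -0.005 and 0.02 m and z of red_transformer in the frame of red_carrier between -0.005 and 0.02 m and horizontal distance between each of red_transformer, contactor and red_carrier below 0.105 m and z of contactor in the frame of red_carrier between -0.005 and 0.02 m); the arm keeps its last pose, push and grip.
It fails at once if a carrier is tipped by more than 17 degrees (0.3 rad) (angle between any of blue_carrier, red_carrier's own z axis and vertical above 0.3 rad).
It fails at once if a part standing in a carrier tips over (more than 0.5 rad) (angle between any of blue_transformer, capacitor, red_transformer, contactor's own z axis and vertical above 0.5 rad).
It fails at once if the carrier on the plywood board is moved by more than 20 mm ((horizontal distance between blue_carrier and board below 0.08 m and distance of blue_carrier from where it was at the start of the episode above 0.02 m) or (horizontal distance between red_carrier and board below 0.08 m and distance of red_carrier from where it was at the start of the episode above 0.02 m)).
It fails at once if the folder is moved by more than 20 mm (distance of folder from where it was at the start of the episode above 0.02 m).
It fails at once if the multimeter, the socket block or the screwdriver is moved by more than 20 mm (distance of any of multimeter, socket_block, screwdriver from where it was at the start of the episode above 0.02 m).
It also fails if it takes over 32 s, if anything falls off the work surface, if the arm or the gripper's body presses on something with over 40 N, if the wrist force passes 120 N, or if a joint passes its speed limit or range.

## Working session

There is one attempt and no reset: what is moved stays moved. The work goes in short steps, Python scripts to look and compute and a tool call to move; the robot and the scene stay as the last step left them, time stands still between calls to the robot, and variables do not carry over. Pictures are saved under pics/ and viewed, and the job is handed in when it is done.

Besides the shell and the picture viewer there is one more tool, called after "Call:" in YAML: its name, and indented under it one key for each argument. drive_tool: Moves the arm, as the interface text tells. Shifts and turns lie within -1 to 1; 1 stands for 0.3 m of shift or 2 rad of turn. Its arguments: {"type":"object","properties":{"increments":{"type":"array"}},"required":["increments"]}

```bash
mkdir -p pics; python3 - <<'E'
from bench import *
import cv2,json,numpy as np
s=read_state();print({k:np.round(v,3).tolist() for k,v in s.items()})
for n in("scene","top"):
    cv2.imwrite(f"pics/{n}0.png",cv2.cvtColor(get_image(n),cv2.COLOR_RGB2BGR));c=calibration(n);print(n,{k:np.round(v,3).tolist() for k,v in c.items()})
E
```

```text
{'clock': 0.0, 'joints': [-0.893, 0.386, 0.007, -0.001, -1.194, -0.259], 'joint_vel': [0.0, 0.0, -0.0, 0.0, 0.002, -0.0], 'joint_efforts': [0.001, -39.229, 18.84, 4.186, -0.005, 0.0], 'position': [253.934, -570.454, 241.186], 'ee_rot': [-0.208, 0.978, 0.001, -0.0], 'contact_force': [0.567, -0.212, -0.751], 'wrist_torque': [-0.062, 0.03, -0.012], 'gripper_width': 85.415}
scene {'fovy': 52.003, 'cx': 320.609, 'cy': 240.382, 'R': [[0.784, 0.621, -0.009], [0.336, -0.436, -0.835], [-0.523, 0.651, -0.55]], 't': [-424.265, -75.436, 1722.944]}
top {'fovy': 46.339, 'cx': 320.285, 'cy': 235.345, 'R': [[-0.016, -1.0, 0.005], [-0.996, 0.016, -0.089], [0.088, -0.007, -0.996]], 't': [15.342, 535.116, 1972.618]}
```

View pics/scene0.png

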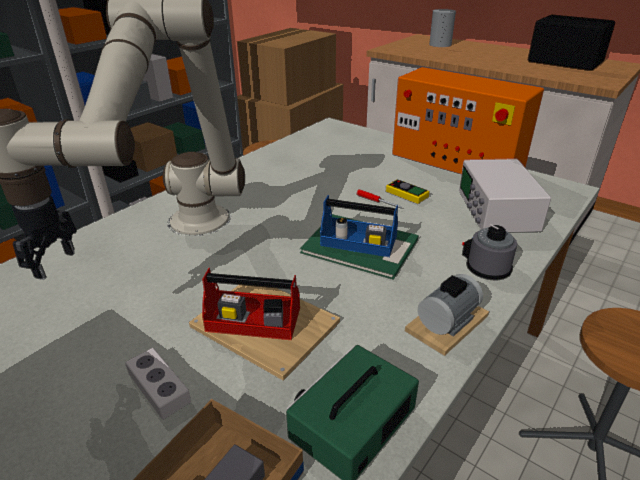

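View pics/top0.png

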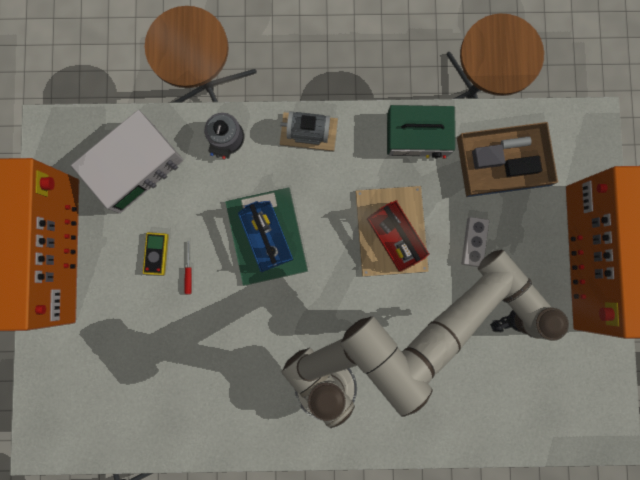

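The blue carrier is on the green folder (top view around 264,237) and red is on the board (397,236). I'll zoom in on blue.

```bash
python3 - <<'E'
import cv2
a=cv2.imread("pics/top0.png")[180:290,215:315];b=cv2.imread("pics/scene0.png")[185:280,295:425]
cv2.imwrite("pics/topc.png",cv2.resize(a,None,fx=5.4,fy=5.4,interpolation=cv2.INTER_CUBIC));cv2.imwrite("pics/scc.png",cv2.resize(b,None,fx=6,fy=6,interpolation=cv2.INTER_CUBIC))
E
```

```text
(no output)
```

View pics/topc.png

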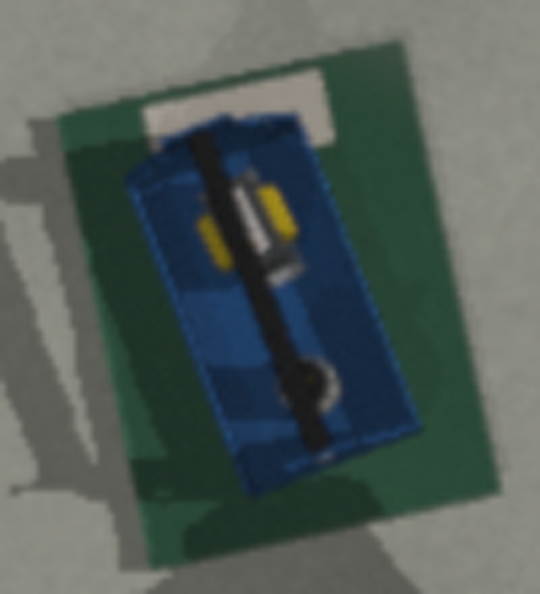

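View pics/scc.png

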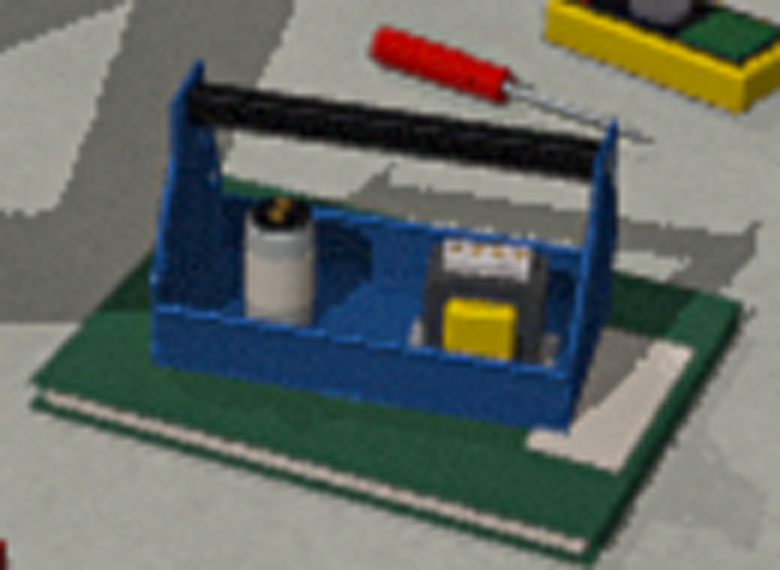

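The bar runs in the top crop from (201,135) to (318,450). The transformer is at the far end (crop 250,228) and the capacitor at the near end. Next I'll compute positions and cross-check with the scene view.

```bash
cat > h.py <<'E'
from bench import *
import numpy as np,cv2
def ray(n,u,v,c=None):
    c=c or calibration(n);f=240/np.tan(np.radians(c["fovy"])/2);R=np.array(c["R"]);t=np.array(c["t"])
    return -R.T@t, R.T@np.array([(u-c["cx"])/f,(v-c["cy"])/f,1])
def onz(n,u,v,z,c=None):
    o,d=ray(n,u,v,c);return o+d*(z-o[2])/d[2]
def proj(n,X,c=None):
    c=c or calibration(n);f=240/np.tan(np.radians(c["fovy"])/2);q=np.array(c["R"])@X+np.array(c["t"]);return f*q[:2]/q[2]+[c["cx"],c["cy"]]
E
python3 - <<'E'
from h import *
np.set_printoptions(precision=1,suppress=True)
T=lambda x,y:(214.6+x/5.4,179.6+y/5.4)
S=lambda x,y:(294.6+x/6,184.6+y/6)
print("bar top",onz("top",*T(201,135),153),onz("top",*T(318,450),153))
print("bar scene, top centre",onz("scene",*S(200,92),153),onz("scene",*S(605,150),153))
p=[onz("top",*T(*q),53) for q in((127,185),(250,495),(422,430),(298,118))];print("tray",p,np.mean(p,0))
p=[onz("top",*T(*q),18) for q in((60,115),(152,570),(499,492),(402,40))];print("folder",np.mean(p,0))
print("transf",onz("top",*T(250,230),75),"cap",onz("top",*T(310,385),83))
# automatic line fit: dark neutral pixels
im=cv2.imread("pics/top0.png").astype(int);m=np.zeros((480,640),bool);sub=im[204:265,250:277];mm=(sub.max(2)<48)
ys,xs=np.nonzero(mm);print(mm.sum())
d=cv2.fitLine(np.stack([xs+250,ys+204],1).astype(np.float32),cv2.DIST_HUBER,0,.01,.01).ravel();print(d)
for v in(210,235,260):
  u=d[2]+d[0]/d[1]*(v-d[3]);print(u,v,onz("top",u,v,153))
E
```

```text
bar top [630.5 234.9 153. ] [434.5 164.2 153. ]
bar scene, top centre [444.3 161.1 153. ] [639.4 235.6 153. ]
tray [array([613. , 294.8,  53. ]), array([410.2, 216.1,  53. ]), array([450.4, 104.6,  53. ]), array([655.4, 183.1,  53. ])] [532.3 199.6  53. ]
folder [537.7 200.1  18. ]
transf [579.8 212.7  75. ] cap [478.9 174.4  83. ]
307
[  0.4   0.9 262.7 233.8]
253.18654 210 [612.3 230.5 153. ]
263.1927 235 [527.9 197.7 153. ]
273.19882 260 [444.2 165.1 153. ]
```

Call:
drive_tool:
  increments:
    - [1,[-0.06,0.06,0],0]
    - [1,[-0.12,0.12,0],0]
    - [1,[-0.12,0.12,0],0]
    - [1,[-0.12,0.12,0],0]
    - [1,[-0.12,0.12,0],0]
    - [1,[-0.12,0.12,0],0]
    - [1,[-0.12,0.12,0],0]
    - [1,[-0.12,0.12,0],0]
    - [1,[-0.12,0.12,0],0]
    - [1,[-0.12,0.12,0],0]
    - [1,[-0.12,0.12,0],0]
    - [1,[-0.12,0.12,0],0]
    - [1,[-0.12,0.12,0],0]
    - [1,[-0.12,0.12,0],0]
    - [1,[-0.12,0.12,0],0]
    - [1,[-0.12,0.12,0],0]
    - [1,[-0.06,0.06,0],0]
    - [1,[0,0,0],0.029]
    - [1,[0,0,0],0]

```text
clock: 2.48
position: [545.9, 189.7, 241.6]
ee_rot: [-0.18, 0.984, -0.0, -0.001]
contact_force: [-0.2, -0.5, 0.6]
gripper_width: 85.5
```

```bash
python3 - <<'E'
from h import *
s=read_state();print(s["position"],s["ee_rot"],s["clock"],s["joints"],s["contact_force"],s["wrist_torque"])
c=calibration("wrist");np.save("w1.npy",c,allow_pickle=True);cv2.imwrite("pics/w1.png",cv2.cvtColor(get_image("wrist"),cv2.COLOR_RGB2BGR))
print(c)
E
```

```text
[545.87057937 189.73651322 241.56819847] [-1.79962148e-01  9.83673246e-01 -2.08365345e-04 -7.26403466e-04] 2.475 [ 6.14568697e-01  3.06094752e-01 -1.11164530e-01 -2.53875970e-04
 -1.15503050e+00 -1.82336626e+00] [-0.21093886 -0.45899107  0.58658312] [-0.07256683  0.0398371   0.00477024]
{'fovy': 65.10368649872463, 'cx': 318.63432948884986, 'cy': 241.52723410074861, 'R': array([[-3.54844491e-01,  9.34925299e-01, -2.71100232e-04],
       [ 8.91655832e-01,  3.38509026e-01,  3.00601925e-01],
       [ 2.81132114e-01,  1.06425209e-01, -9.53749658e-01]]), 't': array([  16.49822075, -590.58158522,  205.88918276])}
```

View pics/w1.png

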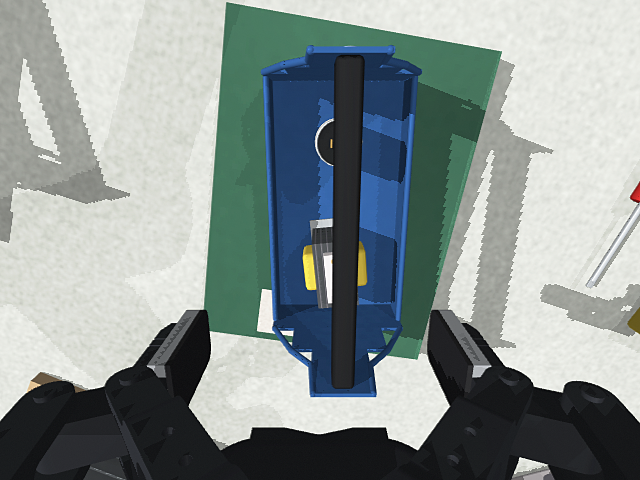

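The bar runs from (349,56) at the capacitor end to (343,388) at the transformer end, slightly right of the jaw centre (about 319).

```bash
python3 - <<'E'
from h import *
from scipy.spatial.transform import Rotation as Ro
np.set_printoptions(precision=2,suppress=True)
c=np.load("w1.npy",allow_pickle=True).item()
im=cv2.imread("pics/w1.png").astype(int);m=im.max(2)<62
L=[];
for v in range(70,380,6):
    xs=np.nonzero(m[v,325:372])[0]+325
    # longest run
    r=np.split(xs,np.nonzero(np.diff(xs)>1)[0]+1);r=max(r,key=len)
    if 22<=len(r)<=34: L.append((r.mean(),v))
L=np.array(L,np.float32);d=cv2.fitLine(L,cv2.DIST_HUBER,0,.01,.01).ravel();print(len(L),d)
A,B=[onz("wrist",d[2]+d[0]/d[1]*(v-d[3]),v,153,c) for v in(56.5,388)]
print(A,B,np.linalg.norm(B-A),(A+B)/2,np.degrees(np.arctan2(*(B-A)[1::-1])))
Rt=Ro.from_quat(read_state()["ee_rot"]).as_matrix();print(Rt)
u=(B-A)/np.linalg.norm(B-A)
for off in(20,22,25):
    tgt=(A+B)/2+u*off;e=tgt-read_state()["position"];e[2]=0;print(off,tgt,Rt.T@e/300)
print("yaw err deg bar·tool y",np.degrees(np.arcsin(u@Rt[:,1])))
print("transf",onz("wrist",335,268,75,c))
E
```

```text
46 [  0.02  -1.   346.35 190.  ]
[437.18 165.74 153.  ] [634.64 240.96 153.  ] 211.3099578537317 [535.91 203.35 153.  ] 20.853805318017898
[[-0.94 -0.35 -0.  ]
 [-0.35  0.94 -0.  ]
 [ 0.   -0.   -1.  ]]
20 [554.6  210.47 153.  ] [-0.05  0.06 -0.  ]
22 [556.47 211.18 153.  ] [-0.06  0.06 -0.  ]
25 [559.27 212.25 153.  ] [-0.07  0.06 -0.  ]
yaw err deg bar·tool y 0.12222745856827973
transf [579.84 217.37  75.  ]
```

Call:
drive_tool:
  increments:
    - [1,[-0.025,0.028,0.05],0]
    - [1,[-0.026,0.027,0.08],0]
    - [1,[0,0,0.05],0]
    - [1,[0,0,0],0]
    - [1,[0,0,0],0]

```text
clock: 3.15
position: [555.0, 210.2, 188.9]
ee_rot: [-0.179, 0.984, 0.0, 0.001]
contact_force: [0.2, -0.8, -0.0]
gripper_width: 85.4
```

```bash
python3 - <<'E'
from h import *
np.set_printoptions(precision=2,suppress=True)
s=read_state();print(s["position"],s["contact_force"])
c=calibration("wrist");cv2.imwrite("pics/w2.png",cv2.cvtColor(get_image("wrist"),cv2.COLOR_RGB2BGR))
p=np.array(s["position"]);print(proj("wrist",np.array([*p[:2],153.]),c),proj("wrist",p,c))
E
```

```text
[554.99 210.23 188.93] [ 0.19 -0.83 -0.04]
[318.85 286.76] [318.88 324.59]
```

View pics/w2.png

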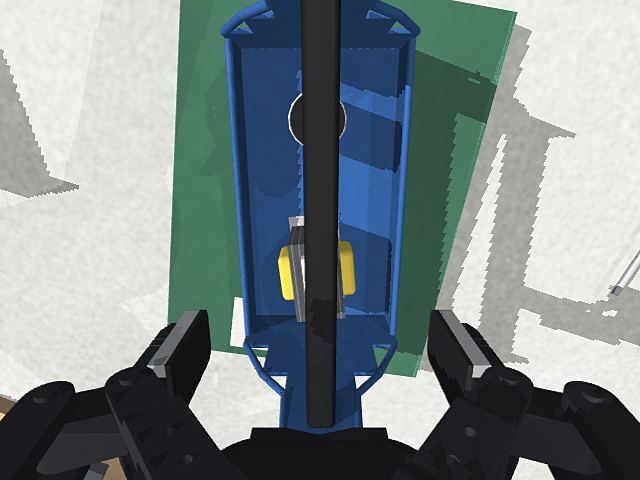

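The bar is at column 320 and the jaws centre at 319, so it is aligned. Now I'll go down and close.

Call:
drive_tool:
  increments:
    - [1,[0,0,0.06],0]
    - [1,[0,0,0.07],0]
    - [1,[0,0,0.05],0]
    - [1,[0,0,0],0]
    - [1,[0,0,0],0]
    - [0.2,[0,0,0],0]
    - [0,[0,0,0],0]
    - [-0.2,[0,0,0],0]
    - [-0.4,[0,0,0],0]
    - [-0.55,[0,0,0],0]
    - [-1,[0,0,0],0]
    - [-1,[0,0,0],0]
    - [-1,[0,0,0],0]
    - [-1,[0,0,0],0]
    - [-1,[0,0,0],0]

```text
clock: 5.08
position: [554.7, 210.7, 134.4]
ee_rot: [-0.179, 0.984, 0.0, 0.0]
contact_force: [-2.4, 4.7, 0.4]
gripper_width: 15.1
```

```bash
python3 - <<'E'
from h import *
s=read_state();print(s["position"],s["contact_force"],s["wrist_torque"],s["gripper_width"])
cv2.imwrite("pics/w3.png",cv2.cvtColor(get_image("scene"),cv2.COLOR_RGB2BGR)[100:300,240:460].repeat(3,0).repeat(3,1))
E
```

```text
[554.65081373 210.66406931 134.4309339 ] [-2.39537112  4.7091451   0.43944758] [ 1.1301679   0.64694288 -0.01042039] 15.095089124909874
```

View pics/w3.png

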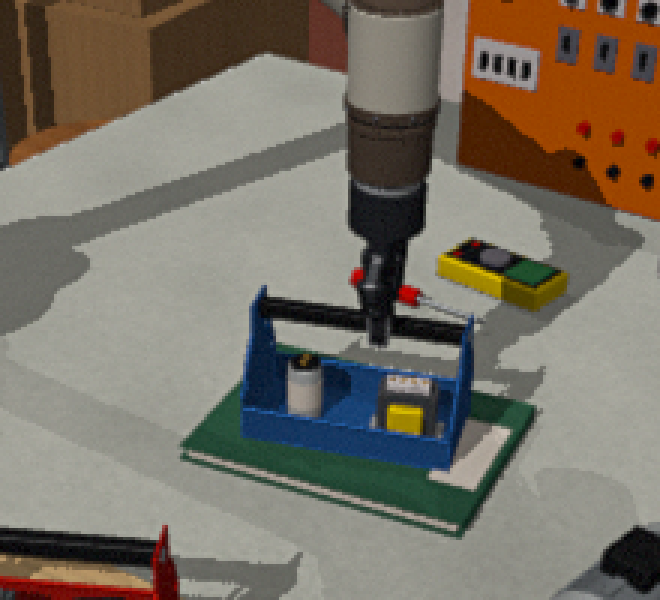

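It is gripped with the opening at 15.1 mm. I'll start with a small lift to read the weight and the pitching moment.

Call:
drive_tool:
  increments:
    - [-1,[0,0,-0.01],0]
    - [-1,[0,0,-0.015],0]
    - [-1,[0,0,-0.015],0]
    - [-1,[0,0,-0.015],0]
    - [-1,[0,0,-0.01],0]
    - [-1,[0,0,0],0]
    - [-1,[0,0,0],0]

```text
clock: 6.0
position: [554.5, 210.3, 153.7]
ee_rot: [-0.179, 0.984, -0.0, -0.0]
contact_force: [-0.1, -0.2, -9.0]
gripper_width: 15.3
```

```bash
python3 - <<'E'
from h import *
from scipy.spatial.transform import Rotation as Ro
s=read_state();R=Ro.from_quat(s["ee_rot"]);print(s["position"],s["contact_force"],s["gripper_width"],"torque tool/world-rot",R.inv().apply(s["wrist_torque"]),s["wrist_torque"])
cv2.imwrite("pics/w4.png",cv2.cvtColor(get_image("scene"),cv2.COLOR_RGB2BGR)[100:300,240:460].repeat(3,0).repeat(3,1))
cv2.imwrite("pics/w4w.png",cv2.cvtColor(get_image("wrist"),cv2.COLOR_RGB2BGR))
E
```

```text
[554.48842701 210.28717784 153.67158291] [-0.09590808 -0.2109361  -8.96051729] 15.25415424784415 torque tool/world-rot [-0.05015852  0.0145426  -0.04211078] [0.04181423 0.0313151  0.04209058]
```

View pics/w4.png

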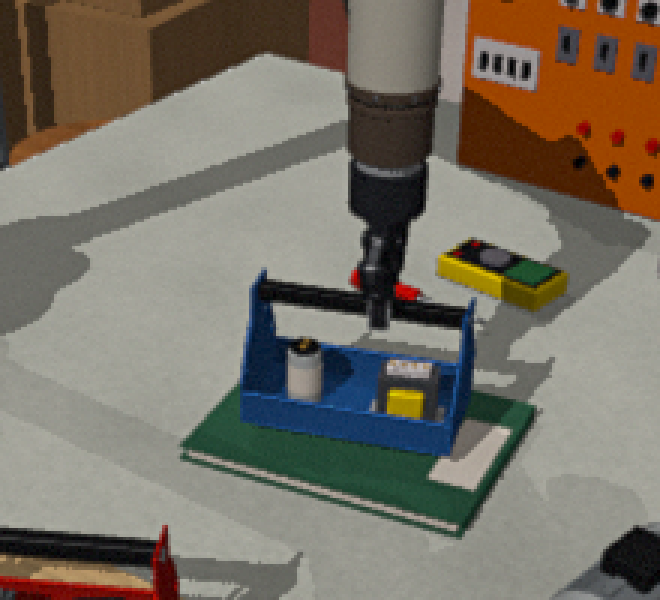

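View pics/w4w.png

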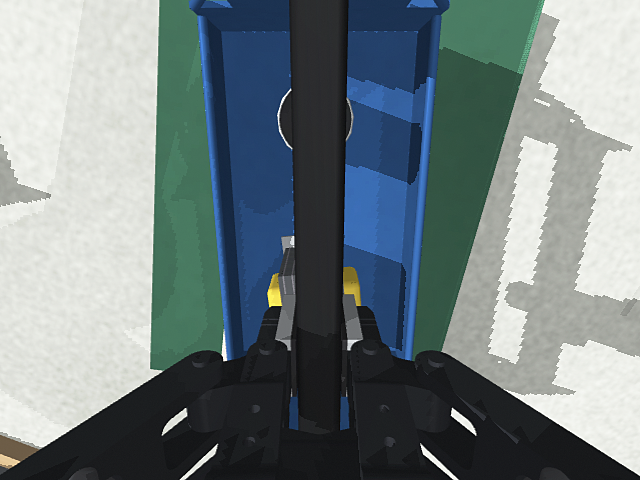

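The carrier is clear of the folder: 9 N of load, a moment of about 0.015 N·m (roughly 2 mm off balance), and it looks level. I'll lift the rest gently.

Call:
drive_tool:
  increments:
    - [-1,[0,0,-0.01],0]
    - [-1,[0,0,-0.02],0]
    - [-1,[0,0,-0.025],0]
    - [-1,[0,0,-0.025],0]
    - [-1,[0,0,-0.025],0]
    - [-1,[0,0,-0.025],0]
    - [-1,[0,0,-0.025],0]
    - [-1,[0,0,-0.025],0]
    - [-1,[0,0,-0.025],0]
    - [-1,[0,0,-0.025],0]
    - [-1,[0,0,-0.02],0]
    - [-1,[0,0,-0.01],0]
    - [-1,[0,0,-0.005],0]
    - [-1,[0,0,0],0]
    - [-1,[0,0,0],0]
    - [-1,[0,0,0],0]
    - [-1,[0,0,0],0]

```text
clock: 8.22
position: [554.6, 210.3, 233.2]
ee_rot: [-0.179, 0.984, -0.0, -0.0]
contact_force: [-0.4, -0.2, -7.1]
gripper_width: 15.3
```

```bash
python3 - <<'E'
from h import *
s=read_state();print(s["position"],s["contact_force"],s["gripper_width"],s["wrist_torque"],abs(s["joint_vel"]).max())
i=get_image("scene");cv2.imwrite("pics/w5f.png",cv2.cvtColor(i,cv2.COLOR_RGB2BGR))
cv2.imwrite("pics/w5.png",cv2.cvtColor(i,cv2.COLOR_RGB2BGR)[100:300,240:460].repeat(3,0).repeat(3,1))
a=cv2.cvtColor(get_image("top"),cv2.COLOR_RGB2BGR);cv2.imwrite("pics/w5t.png",a)
E
```

```text
[554.61110577 210.32910974 233.19448909] [-0.41963825 -0.21995133 -7.13482347] 15.280390695774082 [ 0.03069126 -0.02098633 -0.0115037 ] 0.0013298673279583755
```

View pics/w5.png

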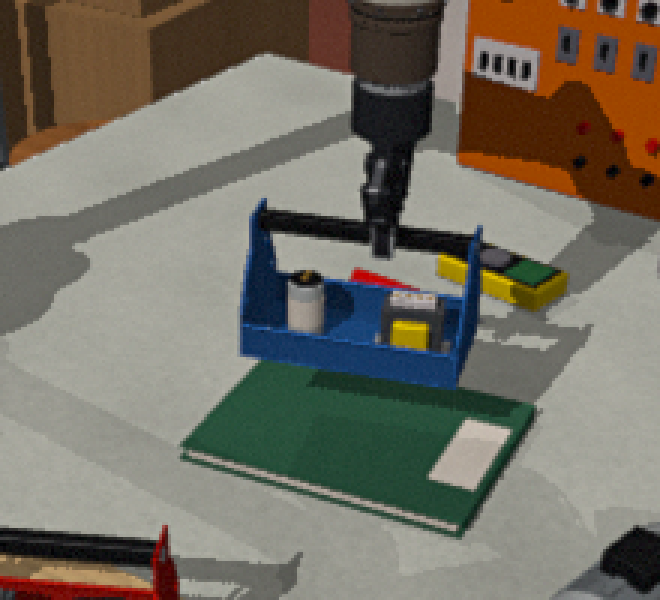

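View pics/w5t.png

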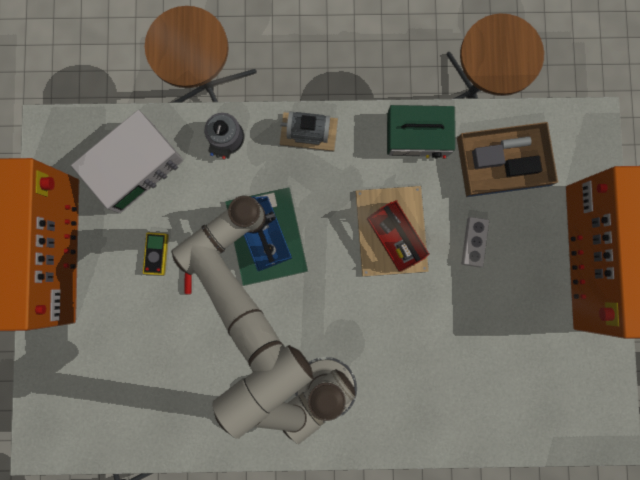

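Held above the folder with the parts upright. Next is a quick tilt check: project a level carrier at +99 mm and compare it with the picture.

```bash
python3 - <<'E'
from h import *
np.set_printoptions(precision=1,suppress=True)
a=np.radians(20.8);u=np.array([np.cos(a),np.sin(a)]);c0=np.array([535.5,202])
for z in(138+18,138+117):
  for s in(-108,108): print(z,s,(proj("scene",np.array([*(c0+s*u),z]))-[240,100])*3)
im=cv2.imread("pics/w5f.png").astype(int)
i0=cv2.imread("pics/scene0.png").astype(int)
def tops(im):
  m=(im[...,0]>im[...,2]+35)&(im[...,0]>im[...,1]+20);m[:150]=0;m[:,:315]=0;m[:,405:]=0;m[260:]=0
  r=[]
  for lo,hi in((318,336),(388,405)):
    ys,xs=np.nonzero(m[:,lo:hi]);k=ys.argmin();r.append((xs[ys<=ys.min()+1].mean()+lo,ys.min()))
  return np.array(r)
print(tops(i0)*3-[720,300],tops(im)*3-[720,300])
E
```

```text
156 -108 [257.8 293.5]
156 108 [466.5 323.4]
255 -108 [257.5 205.3]
255 108 [474.2 232.8]
[[262.5 285. ]
 [470.  315. ]] [[262. 198.]
 [478. 225.]]
```

```bash
python3 - <<'E'
from bench import *
print(job_done())
E
```

```text
the job is handed in; nothing more can be done
None
```

The blue carrier was the one on the folder. I gripped it by its bar about 20 mm from the middle towards the transformer, lifted it about 99 mm and handed the job in at about 8.3 s, still holding it.

**Last checks:**
- **Grip:** the opening held steady at 15.3 mm. The wrist moment was about 0.04 N·m and the joints were still.
- **Level:** the end plates' tops in the scene picture differ by 27 px in height, against 27.5 px expected for a level carrier.
- **Parts and bench:** the capacitor and transformer stand upright. By eye, the folder, the red carrier and the other things look unmoved. The arm hides part of the folder and screwdriver in the top view.

**Disagreements:**
- The top and wrist cameras put the bar about 4 mm apart sideways. I used the wrist view, and the fingers closed with only about 5 N of side force.
- The measured load read 9.0 N just after lift-off and 7.1 N at the end. With the picture showing the carrier clear of the folder, I took this as sensor noise or drift.

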